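# Clamp a bevelled panel joint and run the seam pick along it

## Robot

A 6-joint arm with a two-finger parallel gripper is mounted at the origin on a cart in front of the work surface, level with it; the furniture and walls round the work are solid. World frame = base frame: x ahead of the robot, y to its left, z up, the work surface at z = 0. Lengths are in m, angles in rad, forces in N, time in s.
With the tool pointing down it reaches from about 0.3 to 0.875 m from the base axis. Payload 6.4 kg.
Tool frame: the origin (TCP) lies on the centre line of the jaws, within the pads' length; the fingertips stand 22 mm ahead of it and the grasp point (between the pads) lies 3 mm ahead of it; z points along the fingers, y is the line along which they close (so a half turn about z gives the same grasp; the last joint's range is limited). The gripper opens to 85 mm and grips with 20 to 120 N. Pads are 22 mm wide; open, the fingers measure 114 mm over their backs; the gripper's body (76 mm by 85 mm) begins 54 mm behind the grasp point. The pads swing forward as they close: fully open they stand 13 mm farther back than shut.
Start: joints at [1.09, 0.181, 1.607, -0, 1.354, -0.206], TCP at [0.156, 0.553, 0.253] pointing down, gripper open.
Joint ranges: [-2.99, 2.99], [-0.89, 2.07], [0.3, 2.58], [-1.14, 4.28], [0, 2.63], [-3.12, 3.12]. Speed limits (rad/s): [2.57, 2.57, 3.01, 3.14, 3.14, 3.14].

## Interface

Orientations are given as a unit quaternion [w, x, y, z].
In Python, from bench import ctrl gives the robot as it stands. The module is installed in compiled form; this text tells all that it offers.
- The arm moves only by the tool servo_tool, never from a script. Its argument "commands" is a list of rows, each a list of 3 entries, a list of its own where there are three numbers: the shift along the tool's x, y, z in mm, then the turn about the tool's z in rad, then the finger opening in mm, from 0 to 85.4. In form: [[[dx, dy, dz], turn, jaw], ...]. A call has 1 to 20 rows; each row shifts and turns the commanded pose from where the row before left it, along the tool's axes as they then stand; what a row does not reach is not made up. A row lasts 1/8 s, in which the tool goes at most 62.5 mm and 10.7 degrees, less where a joint would pass 70% of its speed; a pose out of reach is approached as far as the arm can. A call with a gripper value outside its range is refused whole. The fingers move at their own pace and stop on an object; the grip force is fixed at half the most. Time passes only in rows, so rows that do not move let the fingers close. It gives the time, the measured TCP pose, the force, the opening and the grip force at its end, in the units of the state.
- ctrl.get_obs(): the state, without advancing time (a new reading comes with each control period).
- ctrl.camera(name): name is "scene" or "top" or "wrist"; returns a dict with "color" (480x640x3 uint8, red, green, blue), "z_map" (480x640 float32, m along the optical axis (not along the pixel's ray), 0 where there is no reading), "fx", "fy", "cx", "cy" (pixels), "R" (3x3) and "t" (3): a world point X has camera coordinates R X + t. Camera axes: x right, y down, z forward; pixel columns grow to the right and rows downward; lengths in m; the calibration is good to about 2 mm. A picture is of the moment at which its call begins.
- ctrl.hand_in(): hands the job in; it is judged then, once.
The state is a dict: "time_s": time; "q": joint angles; "dq": joint speeds; "joint_efforts": joint torques, N m; "eef_pos": TCP position; "eef_rot": TCP orientation; "wrist_force": force on the tool from outside, world axes, zero at the start; "torque": the same for the moment, N m; "opening": opening from 0.0 (shut) to 1.0 (fully open); "grasp_force": force on a finger pad.
Only numpy, scipy, OpenCV 4.12 (cv2) and the standard library are available. Lean on these libraries where they do the work, as an engineer would, in place of code of your own. Each camera call takes 0.05 s, during which the arm holds its last target. There are 200 camera calls.

## Task

Get this joint ready for plastic welding: push the red-handled cam lever round, away from you, until the clamp grips the two panel halves firmly together. Then take the seam pick out of its wooden block and, with its sprung point pressed lightly into the V-groove between the halves, draw it slowly toward you along the whole crooked seam, from the far end to the near end, without letting the point ride up onto the face of the panels. Put the pick back upright in its hole, leave the clamp tight and leave the other tools where they lie.

Things in the scene. Friction and masses are not known exactly. Their poses are not given: they have to be found in the camera images.
- fixture: aluminium clamping fixture fixed to the surface, bed 150 x 190 x 14 mm. Origin on the work surface; x along the seam (+x = far end), +y toward the steel rear stop, z up. Stop: face at y = 42 mm, top z = 32 mm. Side rails: inner faces x = +-57 mm, top z = 23 mm. Clamp on the -y side: |x| < 39, y -95 to -45 mm, top z = 37 mm (lever hub 52). Panels' top face: z = 34 mm
- panel_b: green plastic panel half, 110 (x) x 42 x 20 mm thick, loose, lying flat near the rear stop, axes as the fixture's. Origin on its underside on the line of the joint at mid-length: at fixture (0, 0, 14 mm) when pushed home
- panel_a: blue plastic panel half, same size, on the clamp side, starting 1.5 to 3.5 mm short of the green one; origin likewise, at fixture (0, 0, 14 mm) when clamped. Both top edges at the joint are bevelled 45 degrees, so that closed they form a V-groove 9 mm wide, 4.5 mm deep, open at both ends; the pick's 6 mm ball settles with its lowest point about 3 mm below the top face
- clamp_pad: sprung steel pad with black facing, 52 mm wide, on the clamp carriage, which pushes the blue half toward +y of the fixture (8 N per mm of spring)
- cam_lever (a joint): lever angle about a vertical pivot: 0 open, lever straight out to the fixture's -y side; grows as it swings away from the robot (anticlockwise from above); stop at 1.6, lever then along +x. Starts at 0 to 0.35. Pad advances 6 mm per rad, meets the closed panels near 1.15, grips firmly (over 8 N) from 1.35 on. Stays where left; takes 3 to 6 N at the grip; can be pushed with closed fingers
- lever_pivot (a point): point on the lever's pivot axis, at the height of the lever bar (42 mm above the work surface)
- lever_grip (a point): middle of the lever's red grip, 78 mm from the pivot axis; grip 46 mm long, 17 mm diameter, round end 98 mm from the pivot, centre line 42 mm above the work surface
- seam_1 (a point): far end of the seam: on the line of the closed joint, at the level of the panels' top face, fixture (46, 7, 34) mm; the groove runs on 9 mm beyond to the panels' end
- seam_2 (a point): far bend of the seam, fixture (20, 7, 34) mm; the seam is straight between the listed points
- seam_3 (a point): middle of the seam, fixture (0, 0, 34) mm
- seam_4 (a point): near bend of the seam, fixture (-20, -7, 34) mm
- seam_5 (a point): near end of the seam, fixture (-46, -7, 34) mm; the groove runs on 9 mm beyond
- seam_pick: pick, 142 mm, 0.09 kg, upright in the block. Origin at the lowest point of its ball point (fully out), z toward the handle. Ball 6 mm, brass, sprung: 8 mm travel, 1 N plus 0.5 N per mm. Barrel 12 mm diameter to z = 62 mm, tapered nose; brass flange 26 mm at z = 62 to 67 rests on the block; black hexagonal handle 16 mm across flats (two face +-y), z = 67 to 140. In place the origin is 8 mm up
- pick_tip (a point): lowest point of the pick's ball point (moves with the sprung point)
- tool_block: heavy fixed wooden tool block 64 x 64 x 70 mm high, origin at the centre of its underside
- block_hole (a point): centre of the mouth of the block's 18 mm through hole, 70 mm above the work surface, where the pick stands
- scraper: putty scraper with wooden handle, 165 mm long, lying on the surface, origin at its middle underneath; leave alone
- brass_brush: brass wire brush with wooden handle, 155 mm long, lying on the surface, origin at its middle underneath; leave alone
- side_cutters: red-handled side cutters, 108 mm long, lying on the surface, origin at their middle underneath; leave alone
There are look-alikes about, which are no part of the job. Leave any green look-alike of the seam_pick alone.

How it is judged:
On the way, in this order (a step that is already met when the one before it is completed fails the run):
1. the clamp grips the two halves firmly together (pad over 8 N on the blue half, the halves over 5 N on each other) (contact force between clamp_pad and panel_a above 8 N and contact force between panel_a and panel_b above 5 N), for 0.2 s.
2. the pick's point is down in the groove at the far end, within 5 mm of it (all of step 1 and horizontal distance between pick_tip and seam_1 below 0.005 m and z of pick_tip in the frame of fixture below 0.0325 m and (contact force between seam_pick and panel_a above 0.3 N or contact force between seam_pick and panel_b above 0.3 N)), for 0.05 s.
3. it is in the groove at the far bend (all of step 1 and horizontal distance between pick_tip and seam_2 below 0.005 m and z of pick_tip in the frame of fixture below 0.0325 m and (contact force between seam_pick and panel_a above 0.3 N or contact force between seam_pick and panel_b above 0.3 N)), for 0.05 s.
4. it is in the groove at the middle (all of step 1 and horizontal distance between pick_tip and seam_3 below 0.005 m and z of pick_tip in the frame of fixture below 0.0325 m and (contact force between seam_pick and panel_a above 0.3 N or contact force between seam_pick and panel_b above 0.3 N)), for 0.05 s.
5. it is in the groove at the near bend (all of step 1 and horizontal distance between pick_tip and seam_4 below 0.005 m and z of pick_tip in the frame of fixture below 0.0325 m and (contact force between seam_pick and panel_a above 0.3 N or contact force between seam_pick and panel_b above 0.3 N)), for 0.05 s.
6. it is in the groove at the near end (all of step 1 and horizontal distance between pick_tip and seam_5 below 0.005 m and z of pick_tip in the frame of fixture below 0.0325 m and (contact force between seam_pick and panel_a above 0.3 N or contact force between seam_pick and panel_b above 0.3 N)), for 0.05 s.
At the end, for the whole second after the job is handed in: the pick stands at rest upright in the block's hole with its flange down (within 4 mm in height, 6 mm sideways, 0.12 rad), and the clamp still grips the closed halves (over 8 N at the pad, over 5 N between the halves) (all of step 1 and horizontal distance between seam_pick and block_hole below 0.006 m and height (world z) of seam_pick between 0.005 and 0.012 m and angle between seam_pick's own z axis and vertical below 0.12 rad and linear speed of seam_pick below 0.02 m/s); the robot touches nothing.
It fails at once if the pick's point rides on the face of the panels, out of the groove (over 2 N) ((contact force between seam_pick and panel_a above 2 N or contact force between seam_pick and panel_b above 2 N) and z of pick_tip in the frame of fixture above 0.0332 m).
It fails at once if the pick is dragged over the panels faster than 0.09 m/s ((contact force between seam_pick and panel_a above 0.3 N or contact force between seam_pick and panel_b above 0.3 N) and linear speed of seam_pick above 0.09 m/s).
It fails at once if the pick is pressed on the panels with more than 15 N (point driven fully in) (contact force between seam_pick and panel_a above 15 N or contact force between seam_pick and panel_b above 15 N).
It fails at once if another tool is moved more than 20 mm (distance of any of scraper, brass_brush, side_cutters from where it was at the start of the episode above 0.02 m).
It also fails if it takes over 67 s, if anything falls off the work surface, if the arm or the gripper's body presses on something with over 40 N, if the wrist force passes 120 N, or if a joint passes its speed limit or range.

## Working session

There is one attempt and no reset: what is moved stays moved. The work goes in short steps, Python scripts to look and compute and a tool call to move; the robot and the scene stay as the last step left them, time stands still between calls to the robot, and variables do not carry over. Pictures are saved under pics/ and viewed, at most 11 in all, crops included, and the job is handed in when it is done.

Besides the shell and the picture viewer there is one more tool, called after ">>>" as name(argument=value, ...) on one line, values as JSON. servo_tool: Moves the arm, as the interface text tells. Its arguments: {"type":"object","properties":{"commands":{"type":"array"}},"required":["commands"]}

```bash
mkdir -p pics
cat > h.py <<'E'
import numpy as np, cv2
from bench import ctrl
def cam(n):
    c=ctrl.camera(n); np.savez(f'{n}.npz',**c); return c
def load(n): return dict(np.load(f'{n}.npz'))
def ray(c,u,v,z):
    R,t=c['R'],c['t']; o=-R.T@t
    d=R.T@np.array([(u-c['cx'])/c['fx'],(v-c['cy'])/c['fy'],1]); s=(z-o[2])/d[2]; return o+s*d
def proj(c,X):
    p=c['R']@np.array(X)+c['t']; return c['fx']*p[0]/p[2]+c['cx'],c['fy']*p[1]/p[2]+c['cy']
E
python3 - <<'E'
from h import *
for n in('top','scene'):
    c=cam(n); cv2.imwrite(f'pics/{n}0.png',c['color'][:,:,::-1]); print(n,-c['R'].T@c['t'],c['fx'])
o=ctrl.get_obs();print(o['time_s'],o['eef_pos'],o['eef_rot'],o['wrist_force'],o['opening'])
E
```

```text
top [ 0.40556449 -0.00881878  0.95864042] 530.2250315106013
scene [1.14720883 0.30981822 0.57346953] 447.19633390514457
0.1 [0.15578112 0.55300772 0.25248192] [-2.47729254e-04  1.36953539e-01  9.90577156e-01 -7.51657926e-04] [ 0.13281821  0.29722166 -0.51334132] 0.99684264283293
```

View pics/top0.png

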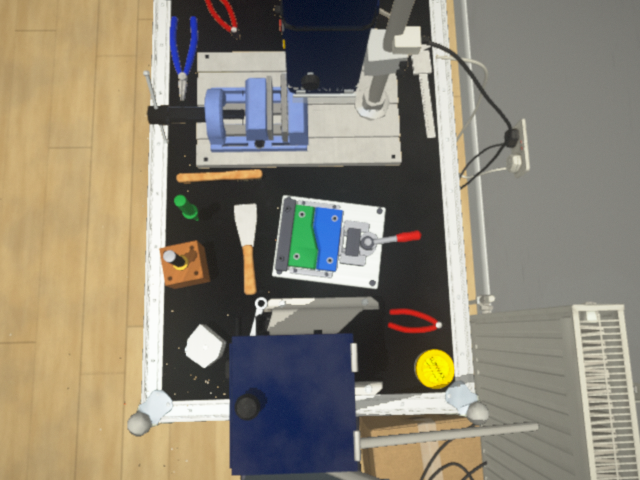

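View pics/scene0.png

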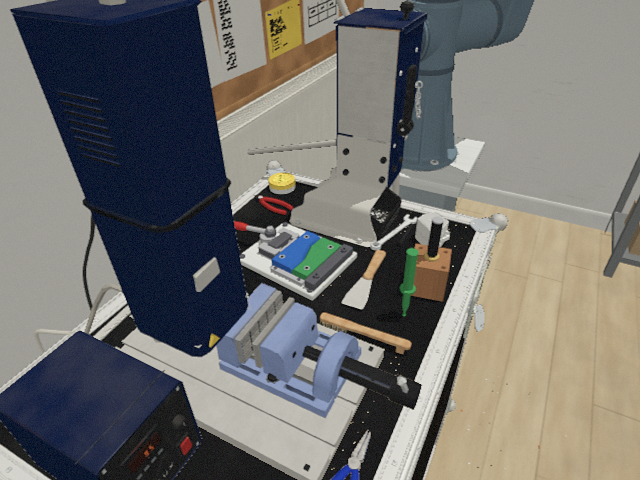

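The top view shows the fixture at about (330,242), with the lever grip at (408,237), the green stop side to the left and +x up. The real pick stands in the block at (184,264), and the green look-alike is at (186,207). A tall tower stands near the robot at (295,400) and another beyond the fixture at (330,45).

```bash
cat > m.py <<'E'
from h import *
def P(c,u,v):
    z=c['z_map'][int(v),int(u)]; R,t=c['R'],c['t']
    return R.T@(np.array([(u-c['cx'])/c['fx']*z,(v-c['cy'])/c['fy']*z,z])-t)
def pts(c):
    v,u=np.mgrid[:480,:640]; z=c['z_map']
    return (np.stack([(u-c['cx'])/c['fx']*z,(v-c['cy'])/c['fy']*z,z],-1)-c['t'])@c['R']
E
python3 - <<'E'
from m import *
np.set_printoptions(precision=4,suppress=True)
c=load('top'); X=pts(c); hsv=cv2.cvtColor(c['color'],cv2.COLOR_RGB2HSV); H,S,V=cv2.split(hsv)
v,u=np.mgrid[:480,:640]
def reg(m,a): 
    k=(u>a[0])&(u<a[1])&(v>a[2])&(v<a[3])&m; return k
for n,m,a in [('green',(H>45)&(H<80)&(S>150),(280,330,195,280)),('blue',(H>100)&(H<125)&(S>150),(300,350,200,280)),
  ('red',((H<8)|(H>172))&(S>150),(390,430,220,250)),('wood',(H>5)&(H<20)&(S>90),(155,212,235,292)),('handle',(V<70),(160,185,245,268)),('white',(V>190)&(S<40),(270,390,190,292))]:
    k=reg(m,a).astype(np.uint8); cs,_=cv2.findContours(k,0,2); q=max(cs,key=cv2.contourArea) if n!='white' else np.argwhere(k)[:,::-1].astype(np.int32)
    r=cv2.minAreaRect(q); b=cv2.boxPoints(r); zz=np.median(X[k>0][:,2]); print(n,r,'z',zz)
    zp={'green':.034,'blue':.034,'red':.042,'wood':.07,'handle':.148,'white':.014}[n]
    print(np.array([ray(c,*p,zp)[:2] for p in list(b)+[r[0]]]).tolist())
# obstacles
for (uu,vv) in [(295,400),(247,405),(330,330),(270,320),(370,300),(330,50),(400,40),(372,100),(345,480-5),(380,435),(355,350),(365,385),(240,330)]: print(uu,vv,P(c,uu,vv))
for s in('scene',):
    d=load(s); Y=pts(d)
    for (uu,vv) in [(340,25),(420,20),(390,150),(320,230),(300,200),(100,50),(200,60),(432,220),(408,250),(270,150)]: print(s,uu,vv,P(d,uu,vv))
E
```

```text
green ((305.0808410644531, 236.3800811767578), (27.16122817993164, 60.14271545410156), 7.431407928466797) z 0.035745650337774555
[[0.521264711384544, 0.011993832698700281], [0.6283322332223957, -0.0035559112647807244], [0.621025055737203, -0.051592021486587564], [0.514064205988111, -0.03507705692436432], [0.5706325340942995, -0.019472529979146475]]
blue ((324.9759216308594, 238.70877075195312), (27.395164489746094, 61.01824188232422), 6.581944942474365) z 0.03560423765573942
[[0.5152152102988664, -0.02319858520884803], [0.6239965210844098, -0.03810729376272227], [0.6173592155444423, -0.08670479933413591], [0.5086574380880515, -0.07080411878168386], [0.5657517420956677, -0.054618772832400096]]
red ((409.06353759765625, 235.9132843017578), (9.883718490600586, 24.177093505859375), 81.25383758544922) z 0.04983291416027649
[[0.5723489834240346, -0.18074550033191827], [0.5781424525447869, -0.22362101437460544], [0.5605411492679169, -0.2252586591819973], [0.5548114568347633, -0.18251424604482291], [0.5664433730971484, -0.20300846296432923]]
wood ((184.13462829589844, 264.1730651855469), (44
[... 1094 characters left out ...]
246 0.041  0.0857]
370 300 [ 0.4577 -0.1343  0.0017]
330 50 [ 0.798  -0.0579  0.2634]
400 40 [ 0.8053 -0.156   0.2761]
372 100 [ 0.8117 -0.1446  0.0658]
345 475 [ 0.2386 -0.0571  0.3012]
380 435 [ 0.13   -0.2124 -0.5058]
355 350 [ 0.3854 -0.0631  0.412 ]
365 385 [ 0.3152 -0.113   0.0556]
240 330 [0.4102 0.0988 0.0029]
scene 340 25 [ 0.3874 -0.0537  0.3987]
scene 420 20 [0.3153 0.0661 0.4025]
scene 390 150 [0.3988 0.0586 0.191 ]
scene 320 230 [ 0.4546 -0.0673 -0.001 ]
scene 300 200 [ 0.3667 -0.1677 -0.0016]
scene 100 50 [ 0.9091 -0.005   0.4851]
scene 200 60 [0.8167 0.0077 0.4559]
scene 432 220 [0.5317 0.1848 0.1504]
scene 408 250 [0.6147 0.1727 0.1426]
scene 270 150 [ 0.2467 -0.3255  0.0437]
```

```bash
cat >> m.py <<'E'
from scipy.spatial.transform import Rotation as Ro
np.set_printoptions(precision=4,suppress=True)
def tool(o=None):
    o=o or ctrl.get_obs(); q=o['eef_rot']; return np.array(o['eef_pos']),Ro.from_quat([q[1],q[2],q[3],q[0]]).as_matrix()
def shifts(path,R,p):
    out=[];p=np.array(p)
    for w in path: w=np.array(w); out.append((R.T@(w-p)*1000).round(1).tolist()); p=w
    return out
E
python3 - <<'E'
from m import *
c=load('top'); im=c['color'][:,:,::-1]
a=cv2.resize(im[185:300,265:430],None,fx=4.8,fy=4.8,interpolation=cv2.INTER_CUBIC)
cv2.imwrite('pics/crop1.png',a)
X=pts(c); z=X[...,2]
# block top from depth
m=(abs(z-.07)<.008)&(abs(X[...,0]-.52)<.07)&(abs(X[...,1]-.18)<.07)
r=cv2.minAreaRect(np.argwhere(m)[:,::-1].astype(np.int32)); print('block',r,[ray(c,*p,.07)[:2] for p in [r[0],*cv2.boxPoints(r)]])
m=(z>.135)&(z<.16)&(abs(X[...,0]-.52)<.05)&(abs(X[...,1]-.18)<.05); q=np.argwhere(m)[:,::-1]; print('handle top',q.mean(0),q.max(0)-q.min(0),ray(c,*q.mean(0),.148), X[m].mean(0))
p,R=tool(); print(R); s=shifts([(.45,.40,.33)],R,p); print(s)
for n,lo in (('near',.35),):
    m=(z>lo)&(X[...,0]<.5)&(X[...,0]>.2); print(n,X[m].min(0),X[m].max(0))
m=(z>.1)&(X[...,0]>.5)&(X[...,0]<1)&(X[...,1]<.12); print(X[m].min(0),X[m].max(0))
E
```

```text
block ((180.55770874023438, 263.2884521484375), (38.438758850097656, 40.596038818359375), 78.69007110595703) [array([0.5225, 0.1904]), array([0.5485, 0.2304]), array([0.5608, 0.1641]), array([0.4967, 0.1507]), array([0.4849, 0.2163])]
handle top [169.446  256.7554] [14 12] [0.5227 0.19   0.148 ] [0.5223 0.1893 0.1507]
[[-0.9625  0.2713 -0.0007]
 [ 0.2713  0.9625 -0.0014]
 [ 0.0003 -0.0016 -1.    ]]
[[-324.7, -67.6, -77.5]]
near [ 0.2686 -0.0649  0.4049] [0.4056 0.0643 0.9586]
[ 0.7367 -0.6154  0.1   ] [0.9835 0.0743 0.3809]
```

View pics/crop1.png

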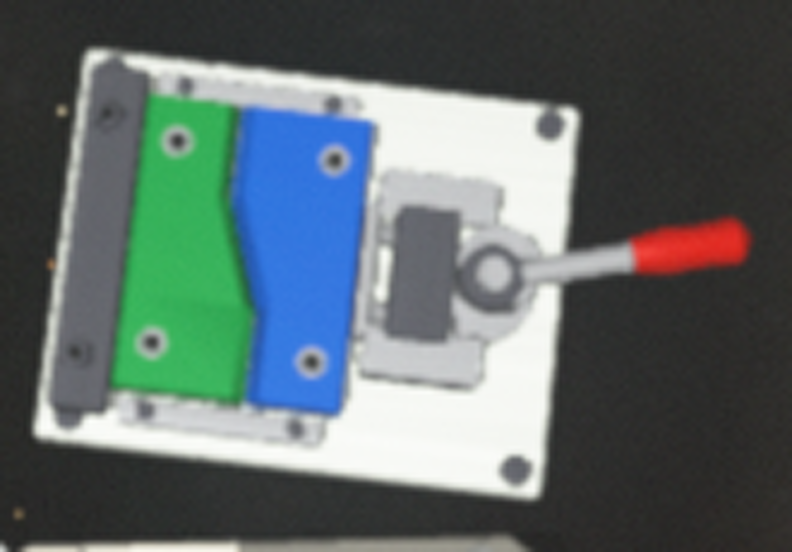

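The crop shows the lever hub at (367.5,242.3) and the grip centre at (408.8,236.0) in full-image pixels. The seam gap lies between green and blue, with its near end toward the lever side. Next I make the first move, toward the work and raised, closing the gripper.

>>> servo_tool(commands=[[[-54,-11,-13],0,0],[[-54,-11,-13],0,0],[[-54,-11,-13],0,0],[[-54,-11,-13],0,0],[[-54,-11,-13],0,0],[[-54,-11,-13],0,0]])

```text
time_s: 0.85
eef_pos: [0.4512, 0.4009, 0.3313]
eef_rot: [-0.0, 0.137, 0.991, -0.0]
wrist_force: [-0.3, 0.8, 0.7]
opening: 0.001
grasp_force: 0.0
```

Run:
```python
from m import *
c=load('top')
hub=ray(c,367.5,242.3,.052); g=ray(c,408.75,236,.045); d=g-hub
print(hub,g,np.linalg.norm(d[:2]),np.arctan2(d[1],d[0]))
o=ctrl.get_obs(); print(o['time_s'],np.array(o['q']),np.array(o['eef_pos']),np.array(o['wrist_force']))
p,R=tool(); print(R)
print(shifts([(.53,.15,.33),(.53,-.06,.33),(.51,-.20,.3)],R,p))
```

```text
[ 0.5548 -0.1276  0.052 ] [ 0.5658 -0.2018  0.045 ] 0.07503886957930016 -1.4245055998460823
0.85 [ 0.5299  0.1918  1.4374  0.0001  1.5131 -0.7661] [0.4512 0.4009 0.3313] [-0.3121  0.777   0.7055]
[[-0.9625  0.2714 -0.0007]
 [ 0.2714  0.9625 -0.0002]
 [ 0.0006 -0.0004 -1.    ]]
[[-143.9, -220.1, 1.3], [-57.0, -202.1, 0.0], [-18.8, -140.2, 30.0]]
```

>>> servo_tool(commands=[[[-36,-55,0],0,0],[[-36,-55,0],0,0],[[-36,-55,0],0,0],[[-36,-55,0],0,0],[[0,0,0],0,0]])

```text
time_s: 1.48
eef_pos: [0.526, 0.1594, 0.3307]
eef_rot: [-0.0, 0.14, 0.99, -0.001]
wrist_force: [-0.7, 0.5, 0.2]
opening: 0.003
grasp_force: 0.0
```

Run:
```python
from m import *
from scipy.optimize import lsq_linear
o=ctrl.get_obs(); print(o['time_s'],np.array(o['q']),np.array(o['eef_pos']))
D=[([1.09,.181,1.607],[.1558,.5530,.2525]),([.5299,.1918,1.4374],[.4512,.4009,.3313]),(o['q'][:3],o['eef_pos'])]
A=[];b=[]
for q,p in D:
    r=p[0]*np.cos(q[0])+p[1]*np.sin(q[0]); print('lat',-p[0]*np.sin(q[0])+p[1]*np.cos(q[0]))
    a=q[1]+q[2]; A+= [[np.sin(q[1]),np.sin(a),np.cos(a),1,0],[np.cos(q[1]),np.cos(a),-np.sin(a),0,1]]; b+=[r,p[2]]
s=lsq_linear(A,b,bounds=([.2,.2,-.2,-.1,-.5],[.8,.8,.2,.2,.6])); print(s.x,s.fun)
c=cam('scene'); cv2.imwrite('pics/s2.png',c['color'][:,:,::-1])
```

```text
1.475 [ 0.0788  0.0692  1.5748 -0.001   1.4984 -1.2107] [0.526  0.1594 0.3307]
lat 0.11761793461081124
lat 0.11786190711529906
lat 0.11749805769523908
[ 0.4383  0.5192  0.0868 -0.0049  0.018 ] [ 0.  0.  0.  0. -0. -0.]
```

View pics/s2.png

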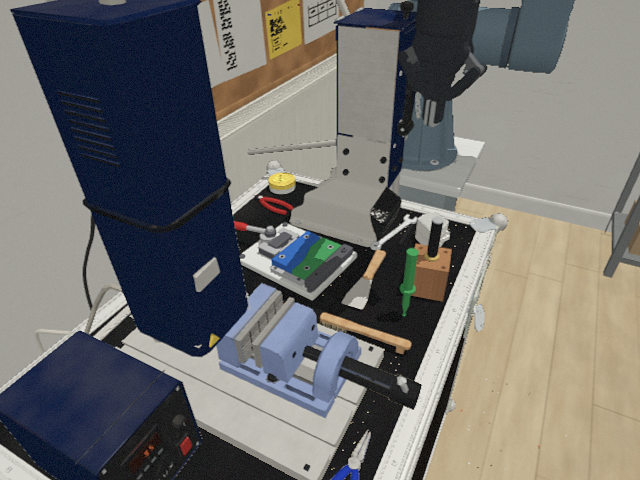

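The scene view shows the gripper near (430,90), above and behind the block. The path is clear. Next I check the forearm's clearance over the near tower with the top depth map.

Run:
```python
from m import *
c=cam('top'); X=pts(c); q=ctrl.get_obs()['q'][0]; ok=c['z_map']>0
xr=X[...,0]*np.cos(q)+X[...,1]*np.sin(q); l=-X[...,0]*np.sin(q)+X[...,1]*np.cos(q)
for r in np.arange(.15,.66,.05):
    m=ok&(abs(xr-r)<.01)&(X[...,2]>.45)&(X[...,2]<.9)
    if m.any(): print(r.round(2),'lat',l[m].min(),l[m].max(),'z',X[...,2][m].min(),np.median(X[...,2][m]),X[...,2][m].max())
p,R=tool()
print(shifts([(.53,-.06,.33),(.50,-.22,.25)],R,p))
```

```text
0.35 lat 0.05594555322356547 0.10339266570391673 z 0.610778465914074 0.6745498169400163 0.6973329600035068
0.4 lat 0.05562814085267473 0.1084855049272063 z 0.5966667480179175 0.680946894633341 0.6854307057836595
0.45 lat 0.055741836905454506 0.07302167797726483 z 0.5918350929548575 0.673198622552424 0.6822237980982901
0.5 lat 0.05131799649919567 0.14471494165630025 z 0.4502741016750876 0.6528345937627038 0.6799037978368685
0.55 lat 0.05039926146117747 0.11628643510284334 z 0.450223230072629 0.6689930136225111 0.6768514066149021
[[-65.8, -213.1, 0.8], [-15.0, -162.1, 80.0]]
```

>>> servo_tool(commands=[[[-14,-53,0],0,0],[[-14,-53,0],0,0],[[-14,-53,0],0,0],[[-14,-53,0],0,0],[[-8,-54,27],0,0],[[-5,-54,27],0,0],[[-2,-54,26],0,0],[[0,0,0],0,0]])

```text
time_s: 2.58
eef_pos: [0.4904, -0.2164, 0.2486]
eef_rot: [-0.002, 0.138, 0.99, 0.001]
wrist_force: [0.3, 0.6, 0.6]
opening: 0.001
grasp_force: 0.0
```

Run:
```python
from m import *
p,R=tool(); o=ctrl.get_obs(); print(o['time_s'],p,np.array(o['q']),np.array(o['wrist_force']))
piv=np.array([.5548,-.1276])
def pt(th,off,r=.082): return [*(piv+r*np.array([np.cos(th),np.sin(th)])-off*np.array([-np.sin(th),np.cos(th)])),.052]
a=pt(-1.4245,.045); print('approach',a,shifts([a[:2]+[.25],a],R,p))
ths=np.linspace(-1.4245,-.216,17)
offs=np.linspace(.021,.023,17); offs[0]=.024
for th,s in zip(ths,shifts([pt(t,f) for t,f in zip(ths,offs)],R,a)): print(round(th,2),s)
```

```text
2.575 [ 0.4904 -0.2164  0.2486] [-0.637   0.1013  1.7064 -0.0004  1.3387 -1.9304] [0.3175 0.5845 0.576 ]
approach [np.float64(0.5222342531094053), np.float64(-0.21528393313177577), 0.052] [[-30.3, 9.8, -1.5], [-0.9, -0.3, 198.0]]
-1.42 [-19.1, 8.6, -0.1]
-1.35 [-8.9, 2.5, -0.0]
-1.27 [-6.0, 1.7, -0.0]
-1.2 [-5.9, 2.2, -0.0]
-1.12 [-5.7, 2.6, -0.0]
-1.05 [-5.5, 3.0, -0.0]
-0.97 [-5.3, 3.4, -0.0]
-0.9 [-5.0, 3.8, -0.0]
-0.82 [-4.7, 4.2, -0.0]
-0.74 [-4.4, 4.5, -0.0]
-0.67 [-4.1, 4.8, -0.0]
-0.59 [-3.7, 5.1, -0.0]
-0.52 [-3.3, 5.4, -0.0]
-0.44 [-2.9, 5.6, -0.0]
-0.37 [-2.5, 5.8, -0.0]
-0.29 [-2.0, 6.0, -0.0]
-0.22 [-1.6, 6.1, 0.0]
```

>>> servo_tool(commands=[[[-15,5,48],0,0],[[-16,5,49],0,0],[[0,0,49],0,0],[[0,0,50],0,0],[[0,0,0],0,0],[[-10,4,0],0,0],[[-9,4,0],0,0],[[-9,2.5,0],0,0],[[-6,1.7,0],0,0],[[-5.9,2.2,0],0,0],[[-5.7,2.6,0],0,0],[[-5.5,3,0],0,0]])

```text
time_s: 4.08
eef_pos: [0.5789, -0.2089, 0.055]
eef_rot: [-0.001, 0.137, 0.991, 0.0]
wrist_force: [-4.4, 1.3, 1.5]
opening: 0.004
grasp_force: 1.9
```

>>> servo_tool(commands=[[[-5.3,3.4,0],0,0],[[-5,3.8,0],0,0],[[-4.7,4.2,0],0,0],[[-4.4,4.5,0],0,0],[[-4.1,4.8,0],0,0],[[-3.7,5.1,0],0,0],[[-3.3,5.4,0],0,0],[[0,0,0],0,0]])

```text
time_s: 5.08
eef_pos: [0.6146, -0.1851, 0.0542]
eef_rot: [-0.003, 0.136, 0.991, 0.001]
wrist_force: [-10.9, 5.3, 4.8]
opening: -0.0
grasp_force: 6.8
```

Run:
```python
from m import *
o=ctrl.get_obs(); print(o['time_s'],np.array(o['eef_pos']),np.array(o['wrist_force']))
for n in ['top','scene']: c=cam(n); cv2.imwrite(f'pics/{n}3.png',c['color'][:,:,::-1])
c=cv2.imread('pics/top3.png')[180:300,260:440]; d=cv2.imread('pics/scene3.png')[190:310,210:390]
cv2.imwrite('pics/c3.png',cv2.resize(np.hstack([c,d]),None,fx=2.2,fy=2.2,interpolation=cv2.INTER_CUBIC))
```

```text
5.075 [ 0.6146 -0.1851  0.0542] [-10.9154   5.2536   4.8089]
```

View pics/c3.png

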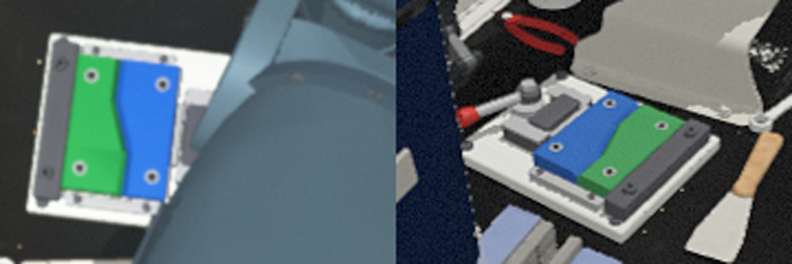

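Run:
```python
from m import *
c=load('scene'); print(ray(c,271,232,.054),ray(c,270,240,.042),ray(c,245,241.5,.042))
hsv=cv2.cvtColor(c['color'],cv2.COLOR_RGB2HSV);H,S,V=cv2.split(hsv)
m=((H<8)|(H>172))&(S>130); m[:225]=0;m[260:]=0;m[:,300:]=0
q=np.argwhere(m)[:,::-1];print(q.min(0),q.max(0),len(q),q.mean(0)); X=pts(c); print(X[m].mean(0),X[m].min(0),X[m].max(0))
```

```text
[ 0.5691 -0.1147  0.054 ] [ 0.5791 -0.1119  0.042 ] [ 0.6048 -0.1534  0.042 ]
[237 226] [256 247] 86 [241.9535 241.9419]
[ 0.6054 -0.1606  0.0391] [ 0.5061 -0.2134 -0.0017] [ 0.6239 -0.1482  0.052 ]
```

>>> servo_tool(commands=[[[-1.5,5,0],0,0],[[-2,5.5,0],0,0],[[-2,6,0],0,0],[[-1.6,6,0],0,0],[[0,0,0],0,0],[[0,0,0],0,0]])

```text
time_s: 5.92
eef_pos: [0.6297, -0.1684, 0.055]
eef_rot: [-0.0, 0.137, 0.991, -0.001]
wrist_force: [-4.9, -3.5, -0.3]
opening: 0.0
grasp_force: 2.4
```

Run:
```python
from m import *
o=ctrl.get_obs(); print(o['time_s'],np.array(o['eef_pos']),np.array(o['wrist_force']))
c=cam('scene')
hsv=cv2.cvtColor(c['color'],cv2.COLOR_RGB2HSV);H,S,V=cv2.split(hsv)
m=((H<8)|(H>172))&(S>130); m[:225]=0;m[260:]=0;m[:,300:]=0;m[:,:230]=0
X=pts(c); m&=abs(X[...,2]-.042)<.012; print(m.sum(),X[m].mean(0),X[m].min(0),X[m].max(0))
p=np.array([.5548,-.1276]); d=X[m][:,:2]-p; print(np.median(np.arctan2(d[:,1],d[:,0])),np.hypot(*d.T).mean())
```

```text
5.925 [ 0.6297 -0.1684  0.055 ] [-4.9187 -3.5452 -0.321 ]
98 [ 0.6244 -0.1394  0.0464] [ 0.6093 -0.1476  0.0369] [ 0.6395 -0.1333  0.0513]
-0.16003961375502018 0.07068776133797579
```

>>> servo_tool(commands=[[[-0.5,4,0],0,0],[[0,0,0],0,0],[[0,0,0],0,0]])

```text
time_s: 6.35
eef_pos: [0.6307, -0.1657, 0.055]
eef_rot: [-0.001, 0.137, 0.991, -0.001]
wrist_force: [-6.8, -7.4, 0.6]
opening: 0.0
grasp_force: 4.3
```

>>> servo_tool(commands=[[[2,-15,0],0,0],[[0,-15,-10],0,0],[[0,-10,-45],0,0],[[0,0,-60],0,0],[[0,0,-60],0,40],[[20,57,-20],0,85],[[20,57,0],0,85],[[20,57,0],0,85],[[15,59,0],0,85],[[0,60,0],0,85],[[0,60,0],0,85],[[0,0,0],0,85],[[0,0,0],0,85]])

```text
time_s: 7.98
eef_pos: [0.6418, 0.1541, 0.2506]
eef_rot: [0.001, 0.137, 0.991, 0.0]
wrist_force: [0.9, -0.8, 0.1]
opening: 0.992
grasp_force: 0.0
```

Run:
```python
from m import *
o=ctrl.get_obs(); print(o['time_s'],np.array(o['q']),np.array(o['eef_pos']),np.array(o['wrist_force']))
c=cam('top'); cv2.imwrite('pics/t4.png',cv2.resize(c['color'][180:300,150:440,::-1],None,fx=2.7,fy=2.7,interpolation=cv2.INTER_CUBIC))
```

```text
7.975 [ 0.0562  0.368   1.3798 -0.0001  1.3925 -1.2403] [0.6418 0.1541 0.2506] [ 0.8775 -0.7738  0.0553]
```

View pics/t4.png

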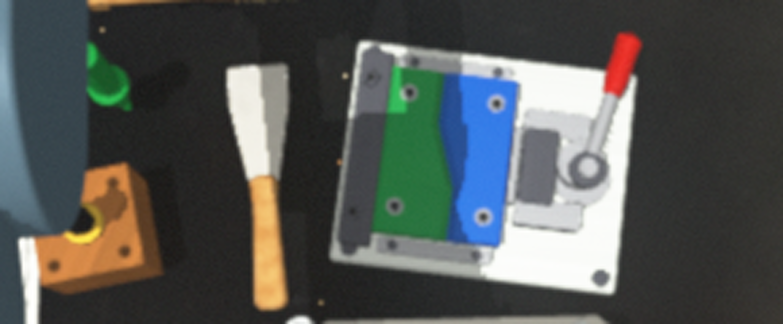

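The lever has swung to roughly +x, with its hub at (588,168) and grip end at (628,42) in the crop. The panel halves look closed.

```bash
cat > seam.py <<'E'
from m import *
from scipy.optimize import least_squares
SE=np.array([[55,7],[20,7],[-20,-7],[-55,-7]])/1000.
def seamfit(c,box,axis=0,zb=.0295,x0=(.568,-.036,-.145)):
    hsv=cv2.cvtColor(c['color'],cv2.COLOR_RGB2HSV).astype(int);H,S=hsv[...,0],hsv[...,1]
    g=(H>45)&(H<85)&(S>120); b=(H>95)&(H<130)&(S>120)
    u0,u1,v0,v1=box; P=[]
    for k in (range(v0,v1) if axis==0 else range(u0,u1)):
        G,B=(g[k,u0:u1],b[k,u0:u1]) if axis==0 else (g[v0:v1,k],b[v0:v1,k])
        ig,ib=np.where(G)[0],np.where(B)[0]
        if len(ig)<12 or len(ib)<12: continue
        if np.median(ig)<np.median(ib): e=(np.percentile(ig,100)+ib.min())/2; w=ib.min()-ig.max()
        else: e=(ib.max()+ig.min())/2; w=ig.min()-ib.max()
        if abs(w)>4: continue
        P.append(ray(c,*((u0+e,k) if axis==0 else (k,v0+e)),zb)[:2])
    P=np.array(P)
    def res(x):
        cs,s=np.cos(x[2]),np.sin(x[2]); d=P-x[:2]; f=np.c_[d[:,0]*cs+d[:,1]*s,-d[:,0]*s+d[:,1]*cs]
        return f[:,1]-np.interp(f[:,0],SE[::-1,0],SE[::-1,1])
    r=least_squares(res,x0,loss='soft_l1',f_scale=.0005); return r.x,P,res(r.x)
def F2W(x,f): c,s=np.cos(x[2]),np.sin(x[2]); f=np.atleast_2d(f); return np.c_[x[0]+c*f[:,0]-s*f[:,1],x[1]+s*f[:,0]+c*f[:,1]]
E
python3 - <<'E'
from seam import *
c=load('top'); x,P,r=seamfit(c,(280,350,195,280)); print(x,len(P),r.std(),P[0],P[-1])
hsv=cv2.cvtColor(c['color'],cv2.COLOR_RGB2HSV);H,S,V=cv2.split(hsv)
k=(((H>45)&(H<130)&(S>110))*255).astype(np.uint8); k[:195]=0;k[280:]=0;k[:,:280]=0;k[:,350:]=0
rr=cv2.minAreaRect(max(cv2.findContours(k,0,2)[0],key=cv2.contourArea)); print('rect',rr,ray(c,*rr[0],.033),[ray(c,*p,.034)[:2] for p in cv2.boxPoints(rr)])
m=((H<8)|(H>172))&(S>150);m[:185]=0;m[240:]=0;m[:,:360]=0;m[:,400:]=0
q=np.argwhere(m)[:,::-1];print(q.min(0),q.max(0)); g=ray(c,*q.mean(0),.045); hub=ray(c,150+588/2.7,180+168/2.7,.052); d=g-hub
print(hub,g,np.hypot(*d[:2]),'lever',np.arctan2(d[1],d[0])+np.pi/2-x[2])
p,R=tool(); print(p,R[:,0])
print(shifts([(.5225,.190,.25),(.5225,.190,.12)],R,p), 'F pivot',)
print(F2W(x,np.array([[46,7],[20,7],[0,0],[-20,-7],[-46,-7]])/1000))
E
```

```text
[ 0.5696 -0.0361 -0.141 ] 59 0.0003033896872244911 [ 0.6229 -0.0366] [ 0.518  -0.0359]
rect ((314.67364501953125, 237.44534301757812), (47.483150482177734, 61.75098419189453), 7.305758953094482) [ 0.5686 -0.0364  0.033 ] [array([0.5202, 0.0129]), array([ 0.6302, -0.0028]), array([ 0.6176, -0.0868]), array([ 0.5078, -0.0694])]
[374 192] [387 214]
[ 0.555  -0.1281  0.052 ] [ 0.6275 -0.1537  0.045 ] 0.0769745490752347 lever 1.3719891956948478
[0.6417 0.1534 0.2505] [-0.9623  0.272  -0.0009]
[[124.6, 2.8, 0.4], [0.1, -0.0, 130.0]] F pivot
[[ 0.6161 -0.0356]
 [ 0.5904 -0.0319]
 [ 0.5696 -0.0361]
 [ 0.5488 -0.0402]
 [ 0.5231 -0.0365]]
```

The lever is only at about 1.37, so I go back and push it further.

>>> servo_tool(commands=[[[-14,-56.5,0],0,0],[[-14,-56.5,0],0,0],[[-14,-56.5,0],0,0],[[-14,-56.5,0],0,0],[[-14,-56.5,0],0,0],[[-13,-55.5,0],0,0],[[0,0,49],0,0],[[0,0,49],0,0],[[0,0,49],0,0],[[0,0,50],0,0],[[0,0,0],0,0],[[2.7,9.6,0],0,0],[[2.7,9.6,0],0,0],[[2.7,9.6,0],0,0],[[1.4,5,0],0,0],[[0,0,0],0,0]])

```text
time_s: 10.02
eef_pos: [0.6334, -0.1619, 0.0575]
eef_rot: [0.005, 0.137, 0.991, -0.003]
wrist_force: [3.9, -11.5, -0.9]
opening: -0.003
grasp_force: 4.8
```

>>> servo_tool(commands=[[[0.8,3,0],0,0],[[0,0,0],0,0]])

```text
time_s: 10.28
eef_pos: [0.6337, -0.16, 0.0577]
eef_rot: [0.006, 0.137, 0.991, -0.004]
wrist_force: [3.6, -14.9, -1.1]
opening: -0.001
grasp_force: 6.4
```

>>> servo_tool(commands=[[[0.8,3,0],0,0],[[0,0,0],0,0]])

```text
time_s: 10.52
eef_pos: [0.634, -0.1577, 0.0578]
eef_rot: [0.006, 0.137, 0.991, -0.005]
wrist_force: [4.9, -16.7, -2.2]
opening: 0.0
grasp_force: 7.4
```

```bash
cat > lev.py <<'E'
from m import *
def lev():
    c=cam('scene'); hsv=cv2.cvtColor(c['color'],cv2.COLOR_RGB2HSV);H,S,V=cv2.split(hsv)
    m=((H<8)|(H>172))&(S>130); m[:220]=0;m[260:]=0;m[:,300:]=0;m[:,:225]=0
    X=pts(c); m&=abs(X[...,2]-.042)<.012
    d=X[m][:,:2]-np.array([.555,-.128]); print(m.sum(),X[m].mean(0),np.median(np.arctan2(d[:,1],d[:,0])),np.hypot(*d.T).mean())
lev()
E
python3 lev.py
```

```text
129 [ 0.6303 -0.132   0.0467] -0.04671060426699335 0.07545313044591635
```

>>> servo_tool(commands=[[[1.1,4,0],0,0],[[0,0,0],0,0]])

```text
time_s: 10.82
eef_pos: [0.6342, -0.1552, 0.0581]
eef_rot: [0.007, 0.137, 0.991, -0.006]
wrist_force: [5.1, -22.5, -3.2]
opening: -0.001
grasp_force: 10.0
```

```bash
python3 lev.py
```

```text
135 [ 0.6317 -0.1303  0.0469] -0.020980278903005637 0.07681815474569009
```

>>> servo_tool(commands=[[[0,-15,0],0,0],[[0,-15,-5],0,0],[[0,-8,-45],0,0],[[0,0,-55],0,40],[[0,0,-55],0,85],[[20,57,-40],0,85],[[20,57,0],0,85],[[20,57,0],0,85],[[20,59,0],0,85],[[20,60,0],0,85],[[20,58,0],0,85],[[0,0,0],0,85]])

```text
time_s: 12.38
eef_pos: [0.5975, 0.1791, 0.249]
eef_rot: [0.001, 0.133, 0.991, 0.001]
wrist_force: [0.7, -0.1, 0.7]
opening: 0.997
grasp_force: 0.0
```

Run:
```python
from seam import *
c=cam('top'); x,P,r=seamfit(c,(280,350,195,280)); print(x,len(P),r.std(),P[0],P[-1])
hsv=cv2.cvtColor(c['color'],cv2.COLOR_RGB2HSV);H,S,V=cv2.split(hsv)
m=((H<8)|(H>172))&(S>150);m[:180]=0;m[240:]=0;m[:,:360]=0;m[:,400:]=0
q=np.argwhere(m)[:,::-1];print(q.min(0),q.max(0)); g=ray(c,*q.mean(0),.045); d=g-np.array([.555,-.128,0])
print(g,np.hypot(*d[:2]),'lever',np.arctan2(d[1],d[0])+np.pi/2-x[2])
p,R=tool(); print(p,R[:,0],ctrl.get_obs()['time_s'])
print(shifts([(.5225,.190,.26)],R,p))
X=pts(c);z=X[...,2]; m=(z>.135)&(z<.16)&(abs(X[...,0]-.52)<.05)&(abs(X[...,1]-.18)<.05); print(m.sum())
```

```text
[ 0.5693 -0.0358 -0.1367] 59 0.00032245865202781853 [ 0.6229 -0.0357] [ 0.518  -0.0359]
[374 192] [387 214]
[ 0.6276 -0.1538  0.045 ] 0.07703492515298904 lever 1.3663430673201846
[0.598  0.1767 0.2488] [-0.9638  0.2666 -0.0013] 12.425
[[76.4, -7.3, -11.3]]
134
```

```bash
python3 lev.py
python3 - <<'E'
from m import *
c=load('scene'); t=load('top')
a=cv2.resize(c['color'][200:290,215:335],None,fx=4.4,fy=4.4,interpolation=cv2.INTER_CUBIC)
b=cv2.resize(t['color'][185:265,345:400],None,fx=4.95,fy=4.95,interpolation=cv2.INTER_CUBIC)
cv2.imwrite('pics/c5.png',np.hstack([a,b])[:,:,::-1])
E
```

```text
88 [ 0.6212 -0.1444  0.0462] -0.23115483611239657 0.06823330842553833
```

View pics/c5.png

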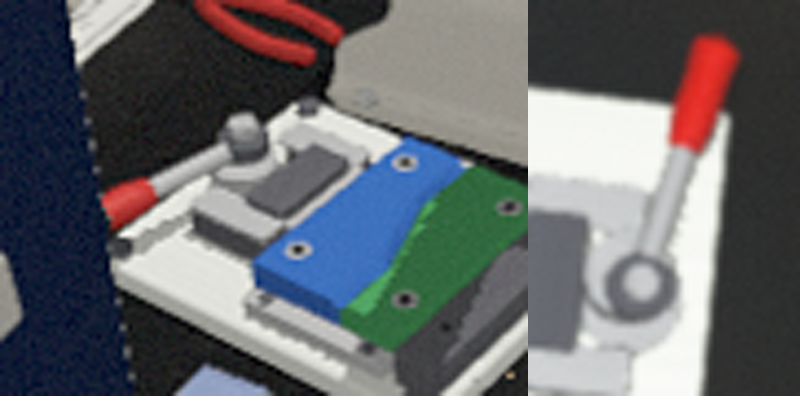

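The scene crop shows the lever along about +x, slightly short of its stop, with the grip near (130,200). The jaws of the joint are closed. The lever appears to have settled back at about 1.37, the same as after the first push. I'll check it again after some time and meanwhile go over the pick.

>>> servo_tool(commands=[[[38,-3.5,-5],0,85],[[38,-3.5,-5],0,85],[[0,0,0],0,85]])

```text
time_s: 12.85
eef_pos: [0.5224, 0.1869, 0.2584]
eef_rot: [0.0, 0.137, 0.991, 0.0]
wrist_force: [0.7, -0.6, 0.1]
opening: 0.997
grasp_force: 0.0
```

```bash
cat > levtop.py <<'E'
from seam import *
def levtop(c):
    hsv=cv2.cvtColor(c['color'],cv2.COLOR_RGB2HSV);H,S,V=cv2.split(hsv)
    m=((H<8)|(H>172))&(S>150);m[:180]=0;m[240:]=0;m[:,:360]=0;m[:,420:]=0
    q=np.argwhere(m)[:,::-1]; g=ray(c,*q.mean(0),.045); d=g-np.array([.555,-.128,0])
    print('lever',q.min(0),q.max(0),np.arctan2(d[1],d[0])+np.pi/2+.141,ctrl.get_obs()['time_s'])
E
python3 - <<'E'
from levtop import *
levtop(cam('top'))
w=cam('wrist'); cv2.imwrite('pics/w1.png',w['color'][:,:,::-1])
p,R=tool(); print(p,R); print('wristcam',-w['R'].T@w['t'],w['R'][2],w['fx'],proj(w,[.5225,.19,.148]),proj(w,[.5225,.19,.07]))
E
```

```text
lever [374 192] [387 214] 1.3705201089085033 12.9
[0.5245 0.1866 0.2583] [[-0.9621  0.2727  0.0019]
 [ 0.2727  0.9621 -0.    ]
 [-0.0019  0.0005 -1.    ]]
wristcam [0.4548 0.2071 0.3791] [ 0.2715 -0.0775 -0.9593] 427.8426870003514 (np.float64(325.99296413704957), np.float64(239.89810316023252)) (np.float64(325.1885290290281), np.float64(209.3974213327309))
```

View pics/w1.png

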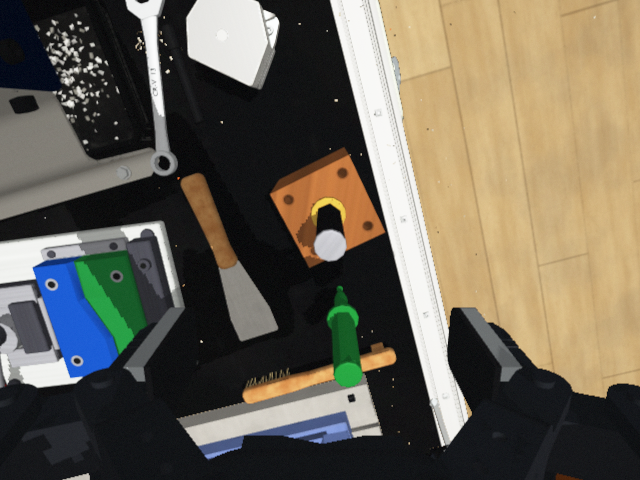

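The wrist view shows the pick's cap at (330,245), within 2 mm of the predicted position, with the yellow flange at (327,210). The green look-alike is at (347,372), well clear. The lever is stable at 1.37. A brief check of the hex facets follows.

Run:
```python
from m import *
w=load('wrist'); g=w['color'].astype(int).sum(2)
for v in (213,218,222,226): print(v,g[v,308:350].tolist())
Q=ray(w,330,245,.148); print('cap centre',Q)
m=(g>330)&(w['color'].astype(int).ptp(2)<40) if hasattr(np.ndarray,'ptp') else (g>330)&(np.ptp(w['color'].astype(int),2)<40)
m[:225]=0;m[268:]=0;m[:,:308]=0;m[:,352:]=0; q=np.argwhere(m)[:,::-1]; print(q.mean(0),q.min(0),q.max(0),ray(w,*q.mean(0),.150))
# block yaw from wrist image: top-face brown mask
hsv=cv2.cvtColor(w['color'],cv2.COLOR_RGB2HSV);k=((hsv[...,0]<20)&(hsv[...,1]>90)&(hsv[...,2]>110)).astype(np.uint8);k[:140]=0;k[272:]=0;k[:,:262]=0;k[:,392:]=0
k=cv2.morphologyEx(k,cv2.MORPH_CLOSE,np.ones((5,5)))
r=cv2.minAreaRect(max(cv2.findContours(k,0,2)[0],key=cv2.contourArea)); print(r,[ray(w,*p,.07)[:2] for p in [r[0],*cv2.boxPoints(r)]])
```

```text
213 [386, 362, 272, 387, 530, 536, 533, 490, 302, 250, 30, 40, 42, 44, 34, 43, 38, 32, 42, 35, 40, 43, 36, 43, 32, 35, 35, 50, 35, 42, 35, 36, 288, 517, 515, 524, 515, 461, 388, 382, 381, 381]
218 [222, 233, 215, 248, 308, 317, 314, 307, 267, 96, 39, 34, 36, 45, 34, 41, 42, 50, 41, 40, 35, 35, 33, 46, 41, 40, 41, 41, 50, 26, 39, 31, 58, 308, 520, 512, 490, 428, 383, 381, 374, 378]
222 [219, 224, 222, 217, 223, 280, 301, 301, 247, 38, 46, 32, 37, 44, 39, 44, 30, 42, 46, 41, 36, 39, 43, 32, 37, 42, 36, 44, 52, 37, 47, 30, 43, 123, 343, 464, 387, 388, 383, 379, 377, 377]
226 [226, 218, 218, 221, 225, 222, 218, 219, 172, 21, 50, 44, 37, 41, 44, 44, 42, 36, 49, 45, 35, 44, 35, 40, 43, 41, 41, 39, 41, 52, 35, 48, 46, 48, 131, 291, 388, 389, 382, 377, 376, 380]
cap centre [0.526  0.1914 0.148 ]Traceback (most recent call last):
  File "<stdin>", line 5, in <module>
AttributeError: `ptp` was removed from the ndarray class in NumPy 2.0. Use np.ptp(arr, ...) instead.
```

>>> servo_tool(commands=[[[0,0,0],-0.153,85],[[0,0,0],-0.153,85],[[0,0,0],-0.153,85],[[0,0,0],0,85]])

```text
time_s: 13.45
eef_pos: [0.5249, 0.1868, 0.2574]
eef_rot: [0.0, -0.091, 0.996, -0.0]
wrist_force: [1.0, 0.3, -0.7]
opening: 0.994
grasp_force: 0.0
```

Run:
```python
from m import *
p,R=tool(); print(p,R,ctrl.get_obs()['q'][5]); print(shifts([(.524,.1907,.258),(.524,.1907,.121)],R,p))
w=cam('wrist'); c=w['color'].astype(int); g=c.sum(2); u,v=map(int,proj(w,[.524,.1907,.149])); print(u,v)
m=(g>330)&(np.ptp(c,2)<40); k=np.zeros_like(m); k[v-22:v+23,u-22:u+23]=1; m&=k; q=np.argwhere(m)[:,::-1]; print(q.mean(0),q.min(0),q.max(0),ray(w,*q.mean(0),.148))
```

```text
[0.5249 0.1868 0.2574] [[-0.9836 -0.1803  0.0003]
 [-0.1803  0.9836 -0.0001]
 [-0.0002 -0.0002 -1.    ]] -1.6231824636876755
[[0.2, 4.0, -0.6], [0.0, 0.0, 137.0]]
328 244
[328.9019 246.4258] [313 231] [345 262] [0.5255 0.1915 0.148 ]
```

>>> servo_tool(commands=[[[0,4.2,30],0,85],[[0,0,45],0,85],[[0,0,40],0,85],[[0,0,22],0,85],[[0,0,0],0,85],[[0,0,0],0,40],[[0,0,0],0,8],[[0,0,0],0,8],[[0,0,0],0,8],[[0,0,0],0,8]])

```text
time_s: 14.75
eef_pos: [0.5235, 0.192, 0.1212]
eef_rot: [0.001, -0.092, 0.996, 0.0]
wrist_force: [-0.8, 0.8, 4.0]
opening: 0.194
grasp_force: 58.2
```

The pick is gripped across its flats (16.6 mm). Next I lift it straight out and carry it over the far end of the seam.

>>> servo_tool(commands=[[[0,0,-25],0,8],[[0,0,-45],0,8],[[0,0,-40],0,8],[[0,0,0],0,8]])

```text
time_s: 15.25
eef_pos: [0.5251, 0.1921, 0.2342]
eef_rot: [0.003, -0.092, 0.996, 0.0]
wrist_force: [0.2, -0.1, -0.8]
opening: 0.19
grasp_force: 58.5
```

Run:
```python
from levtop import *
o=ctrl.get_obs(); p,R=tool(); print(p,R,np.array(o['wrist_force'])); print(shifts([(.616,-.0355,p[2]),(.616,-.0355,.175)],R,p))
c=cam('top'); levtop(c); w=cam('wrist'); print(proj(w,p-[0,0,.113]))
```

```text
[0.5251 0.1921 0.2342] [[-0.9831 -0.1832  0.0069]
 [-0.1832  0.9831  0.0009]
 [-0.007  -0.0004 -1.    ]] [ 0.2283 -0.0579 -0.8266]
[[-47.7, -240.4, 0.4], [0.4, 0.0, 59.1]]
lever [374 192] [387 214] 1.3705201089085033 15.3
(np.float64(320.77979717911245), np.float64(245.18319483945933))
```

>>> servo_tool(commands=[[[-9.5,-48,0],0,8],[[-9.5,-48,0],0,8],[[-9.5,-48,0],0,8],[[-9.5,-48,10],0,8],[[-9.5,-48,20],0,8],[[0,0,25],0,8],[[0,0,0],0,8],[[0,0,0],0,8]])

```text
time_s: 16.35
eef_pos: [0.6133, -0.0348, 0.175]
eef_rot: [-0.001, -0.092, 0.996, 0.0]
wrist_force: [0.8, -0.3, -0.6]
opening: 0.194
grasp_force: 58.7
```

Run:
```python
from seam import *
o=ctrl.get_obs(); p,R=tool(); print(o['time_s'],p,R,np.array(o['wrist_force']),np.array(o['q']))
w=cam('wrist'); a=w['color'][:,:,::-1]; tip=p+R@[0,0,.113]; u,v=proj(w,tip); print('tip pred',tip,u,v)
cv2.imwrite('pics/w2.png',a)
t=cam('top'); X=pts(t); ok=t['z_map']>0
q=o['q'][0]; xr=X[...,0]*np.cos(q)+X[...,1]*np.sin(q); l=-X[...,0]*np.sin(q)+X[...,1]*np.cos(q)
for r in np.arange(.25,.66,.05):
    m=ok&(abs(xr-r)<.01)&(X[...,2]>.44)&(X[...,2]<.9)
    if m.any(): print(r.round(2),'lat',l[m].min(),l[m].max(),'z',np.median(X[...,2][m]),X[...,2][m].max())
```

```text
16.35 [ 0.6133 -0.0348  0.175 ] [[-0.983  -0.1838 -0.0014]
 [-0.1838  0.983   0.0004]
 [ 0.0013  0.0007 -1.    ]] [ 0.8051 -0.3286 -0.6483] [-0.2497  0.344   1.5709  0.0001  1.2282 -2.0054]
tip pred [ 0.6131 -0.0348  0.062 ] 320.8522068960599 242.1240838491234
0.3 lat 0.1357939442698894 0.17766221216100464 z 0.6637680046918123 0.6744168036262228
0.35 lat 0.055719725885065075 0.17759184893234836 z 0.6435033144623515 0.6564668464320107
0.4 lat 0.06275580557318994 0.16870707368588533 z 0.6102541471578116 0.6238732492947068
0.45 lat 0.05744540378717808 0.1763635724542115 z 0.5755773125324991 0.5903240909007261
0.5 lat 0.0574912923454535 0.17624536417396688 z 0.5552726637208167 0.5636565904237357
0.55 lat 0.05750048832124553 0.1765187116038721 z 0.5357658270879053 0.5450869596919565
0.6 lat 0.05223849731429099 0.18113585613824465 z 0.5168728677672276 0.5285084931769849
0.65 lat 0.06281172883778202 0.17316672235254532 z 0.49212877085942214 0.49947731414896696
```

View pics/w2.png

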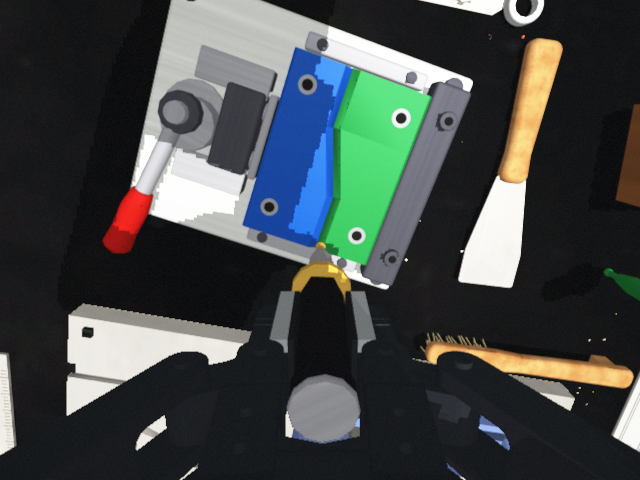

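The wrist view shows the ball point at (321,244), where the prediction was (321,242). It is just short of the far end of the seam groove, which runs from (320,245) via (333,128) to (352,70). I fit the seam in this view and correct it by the tip.

Run:
```python
from seam import *
w=load('wrist'); p,R=tool()
for zb in (.0295,):
    x,P,r=seamfit(w,(235,440,45,236),zb=zb,x0=(.5695,-.036,-.14)); print(x,len(P),r.std(),abs(r).max(),P[0],P[-1])
t=load('top'); 
SP=F2W(x,np.array([[46,7],[20,7],[0,0],[-20,-7],[-46,-7]])/1000); print(SP)
hsv=cv2.cvtColor(w['color'],cv2.COLOR_RGB2HSV)
print(hsv[236:256:2,312:331:2].tolist()[::2])
print('ball centre pred',proj(w,p+R@[0,0,.110]),'ball top pred',proj(w,p+R@[0,0,.107]),ray(w,321,244,.065))
```

```text
[ 0.571  -0.0352 -0.1405] 164 0.00011507544306317583 0.0004081845054156163 [ 0.5177 -0.0346] [ 0.6183 -0.0348]
[[ 0.6175 -0.0347]
 [ 0.5918 -0.031 ]
 [ 0.571  -0.0352]
 [ 0.5502 -0.0393]
 [ 0.5245 -0.0356]]
[[[110, 217, 179], [109, 217, 226], [109, 216, 226], [108, 213, 205], [67, 182, 101], [68, 192, 114], [68, 191, 123], [68, 184, 155], [68, 176, 207], [68, 179, 206]], [[110, 220, 138], [110, 215, 142], [110, 217, 169], [73, 183, 96], [67, 184, 112], [68, 191, 124], [67, 189, 139], [67, 175, 200], [67, 179, 205], [68, 178, 204]], [[110, 213, 139], [110, 215, 140], [20, 74, 111], [21, 173, 164], [21, 171, 210], [23, 165, 233], [23, 164, 202], [68, 183, 114], [68, 191, 112], [67, 180, 126]], [[120, 9, 146], [126, 9, 141], [21, 159, 144], [19, 47, 114], [20, 27, 112], [18, 63, 126], [22, 133, 148], [65, 170, 111], [67, 182, 115], [68, 189, 112]], [[120, 7, 142], [120, 9, 116], [114, 11, 114], [120, 11, 114], [105, 9, 113], [120, 7, 109], [120, 6, 119], [90, 10, 126], [68, 142, 115], [68, 183, 114]]]
ball centre pred (np.float64(320.36867947276426), np.float64(246.1751908035705)) ball top pred (np.float64(320.34448681315257), np.float64(247.7876800860669)) [ 0.6133 -0.0346  0.065 ]
```

>>> servo_tool(commands=[[[-3.8,-0.8,10],0,8],[[0,0,12],0,8],[[0,0,5],0,8],[[0,0,0],0,8]])

```text
time_s: 16.95
eef_pos: [0.617, -0.0353, 0.1475]
eef_rot: [-0.001, -0.092, 0.996, 0.0]
wrist_force: [1.4, 0.1, -1.3]
opening: 0.188
grasp_force: 58.7
```

```bash
cat > st.py <<'E'
from seam import *
def st():
    f=[];  o=ctrl.get_obs(); p,R=tool(o); print(o['time_s'],p,R[:,0],'F',np.array(o['wrist_force'])); return p,R
if __name__=='__main__':
    p,R=st(); w=cam('wrist'); x,P,r=seamfit(w,(235,440,45,225),x0=(.5695,-.036,-.14)); print('fit',x,len(P),r.std())
    tip=p+R@[0,0,.113]; d=tip[:2]-x[:2]; c,s=np.cos(x[2]),np.sin(x[2]); print('tip in fixture mm',1e3*(c*d[0]+s*d[1]),1e3*(-s*d[0]+c*d[1]),1e3*tip[2])
E
python3 st.py
```

```text
16.95 [ 0.617  -0.0353  0.1475] [-0.9831 -0.1832  0.0016] F [ 1.3776  0.1381 -1.3276]
fit [ 0.5707 -0.0351 -0.1408] 166 9.98493139563668e-05
tip in fixture mm 45.68987730295844 6.279185032091287 34.47982248143898
```

>>> servo_tool(commands=[[[0,0.6,1.5],0,8],[[0,0,1.5],0,8],[[0,0,1],0,8],[[0,0,0],0,8],[[0,0,0],0,8]])

```text
time_s: 17.62
eef_pos: [0.6175, -0.035, 0.1445]
eef_rot: [0.0, -0.092, 0.996, -0.0]
wrist_force: [0.2, 0.1, -0.6]
opening: 0.188
grasp_force: 58.7
```

```bash
python3 st.py
```

```text
17.625 [ 0.6175 -0.035   0.1445] [-0.9831 -0.1831 -0.0001] F [ 0.1668  0.0672 -0.6328]
fit [ 0.5709 -0.0352 -0.1418] 169 0.00013059242052567785
tip in fixture mm 46.16252545351114 6.785818826248248 31.50494866497891
```

>>> servo_tool(commands=[[[0,0,1],0,8],[[0,0,0],0,8]])

```text
time_s: 17.92
eef_pos: [0.6176, -0.035, 0.1436]
eef_rot: [0.0, -0.092, 0.996, -0.0]
wrist_force: [0.7, 0.3, 0.6]
opening: 0.189
grasp_force: 58.8
```

>>> servo_tool(commands=[[[0,0,1],0,8],[[0,0,0],0,8]])

```text
time_s: 18.18
eef_pos: [0.6176, -0.035, 0.1425]
eef_rot: [0.0, -0.092, 0.996, -0.0]
wrist_force: [0.2, -0.6, 0.9]
opening: 0.19
grasp_force: 58.9
```

>>> servo_tool(commands=[[[0,0,1],0,8],[[0,0,0],0,8]])

```text
time_s: 18.42
eef_pos: [0.6176, -0.035, 0.1415]
eef_rot: [0.0, -0.092, 0.996, -0.0]
wrist_force: [-0.1, -0.4, 1.9]
opening: 0.19
grasp_force: 58.9
```

Run:
```python
from seam import *
p,R=tool(); x=np.array([.5708,-.0352,-.141])
SP=F2W(x,np.array([[46,7],[20,7],[0,0],[-20,-7],[-46,-7]])/1000)
tip=p+R@[0,0,.113]; print(tip,SP)
print(shifts([[*s,.1415] for s in SP],R,[*tip[:2],.1415]))
```

```text
[ 0.6176 -0.035   0.0285] [[ 0.6173 -0.0347]
 [ 0.5916 -0.0311]
 [ 0.5708 -0.0352]
 [ 0.55   -0.0393]
 [ 0.5243 -0.0357]]
[[0.2, 0.3, -0.0], [24.6, 8.3, -0.0], [21.2, -0.2, -0.0], [21.2, -0.2, -0.0], [24.6, 8.3, -0.0]]
```

>>> servo_tool(commands=[[[4.1,1.5,0.3],0,8],[[4.1,1.4,0],0,8],[[4.1,1.4,0],0,8],[[4.1,1.4,0],0,8],[[4.1,1.4,0],0,8],[[4.1,1.4,0],0,8],[[0,0,0],0,8],[[0,0,0],0,8]])

```text
time_s: 19.42
eef_pos: [0.5911, -0.0309, 0.1408]
eef_rot: [-0.001, -0.092, 0.996, 0.0]
wrist_force: [-0.3, -0.9, 1.4]
opening: 0.191
grasp_force: 59.1
```

Run:
```python
from st import *
p,R=st(); w=cam('wrist'); x,P,r=seamfit(w,(200,470,20,222),x0=(.5708,-.0352,-.141)); print('fit',x,len(P),r.std())
x=np.array([.5708,-.0352,-.141]); tip=p+R@[0,0,.113]; d=tip[:2]-x[:2]; c,s=np.cos(x[2]),np.sin(x[2]); print('tip F',1e3*(c*d[0]+s*d[1]),1e3*(-s*d[0]+c*d[1]))
SP=F2W(x,np.array([[0,0]])/1000); print(shifts([[*a,p[2]] for a in SP],R,[*tip[:2],p[2]]))
```

```text
19.425 [ 0.5911 -0.0309  0.1408] [-0.9831 -0.1832  0.0017] F [-0.324  -0.9389  1.4095]
fit [ 0.5707 -0.0353 -0.1447] 112 0.0001056956856639608
tip F 19.25061687915849 7.111563206372032
[[20.5, -0.6, 0.0]]
```

>>> servo_tool(commands=[[[4.1,-0.2,0],0,8],[[4.1,-0.1,0],0,8],[[4.1,-0.1,0],0,8],[[4.1,-0.1,0],0,8],[[4.1,-0.1,0],0,8],[[0,0,0],0,8],[[0,0,0],0,8]])

```text
time_s: 20.35
eef_pos: [0.5711, -0.0354, 0.1408]
eef_rot: [-0.001, -0.092, 0.996, 0.0]
wrist_force: [0.5, 1.0, 1.1]
opening: 0.192
grasp_force: 58.7
```

Run:
```python
from st import *
p,R=st(); 
x=np.array([.5708,-.0352,-.141]); tip=p+R@[0,0,.113]; d=tip[:2]-x[:2]; c,s=np.cos(x[2]),np.sin(x[2]); print('tip F',1e3*(c*d[0]+s*d[1]),1e3*(-s*d[0]+c*d[1]))
SP=F2W(x,np.array([[-20,-7],[-46,-7]])/1000); print(shifts([[*a,p[2]] for a in SP],R,[*tip[:2],p[2]]))
t=cam('top'); X=pts(t); ok=t['z_map']>0; q=ctrl.get_obs()['q'][0]
xr=X[...,0]*np.cos(q)+X[...,1]*np.sin(q); l=-X[...,0]*np.sin(q)+X[...,1]*np.cos(q)
for r in np.arange(.3,.62,.05):
    m=ok&(abs(xr-r)<.01)&(X[...,2]>.44)&(X[...,2]<.9)
    if m.any(): print(r.round(2),'lat',l[m].min(),l[m].max(),'z',np.median(X[...,2][m]),X[...,2][m].max())
```

```text
20.35 [ 0.5711 -0.0354  0.1408] [-0.9831 -0.1832  0.0015] F [0.4864 0.9855 1.0686]
tip F 0.13924804089439993 -0.12298003170846947
[[21.3, -0.1, 0.0], [24.6, 8.3, 0.0]]
0.3 lat 0.05905839602415753 0.1771315946269717 z 0.6444073479881851 0.6527376752796353
0.35 lat 0.060319165259846055 0.17224935347665038 z 0.6100178577613404 0.6248928449765339
0.4 lat 0.057265386953041154 0.17627933222360928 z 0.5654155406301112 0.5836730772764491
0.45 lat 0.057364830507904634 0.17632380830175698 z 0.5379987982072356 0.5449297465866146
0.5 lat 0.057377010064466175 0.17644664880424005 z 0.5137888485142054 0.5212914525514079
0.55 lat 0.052022786260015955 0.18051004155373354 z 0.48133303806848526 0.49924099302641817
0.6 lat 0.05566573001852561 0.17592557721337124 z 0.4655667188064251 0.4740166085701704
```

>>> servo_tool(commands=[[[4.2,0,0],0,8],[[4.2,0,0],0,8],[[4.2,0,0],0,8],[[4.2,0,0],0,8],[[4.2,0,0],0,8],[[0,0,0],0,8],[[0,0,0],0,8]])

```text
time_s: 21.28
eef_pos: [0.5505, -0.0394, 0.1409]
eef_rot: [-0.001, -0.092, 0.996, 0.0]
wrist_force: [0.1, 0.3, 2.3]
opening: 0.184
grasp_force: 58.8
```

Run:
```python
from st import *
p,R=st(); 
x=np.array([.5708,-.0352,-.141]); tip=p+R@[0,0,.113]; d=tip[:2]-x[:2]; c,s=np.cos(x[2]),np.sin(x[2]); print('tip F',1e3*(c*d[0]+s*d[1]),1e3*(-s*d[0]+c*d[1]))
SP=F2W(x,np.array([[-44,-7]])/1000); print(shifts([[*a,p[2]] for a in SP],R,[*tip[:2],p[2]]))
q=ctrl.get_obs()['q'][0]; print('eff',np.array(ctrl.get_obs()['joint_efforts']))
for n in ('top','scene'):
    t=cam(n); X=pts(t); ok=t['z_map']>0
    xr=X[...,0]*np.cos(q)+X[...,1]*np.sin(q); l=-X[...,0]*np.sin(q)+X[...,1]*np.cos(q)
    for r in np.arange(.33,.56,.03):
        m=ok&(abs(xr-r)<.008)&(X[...,2]>.3)&(X[...,2]<.9)&(l>.03)&(l<.2)
        if m.any(): print(n,r.round(2),'lat',l[m].min(),l[m].max(),'z',X[...,2][m].min(),X[...,2][m].max(), 'mid-lat z',np.sort(X[...,2][m])[::max(1,m.sum()//6)])
cv2.imwrite('pics/s6.png',load('scene')['color'][:,:,::-1])
```

```text
21.275 [ 0.5505 -0.0394  0.1409] [-0.9831 -0.1831  0.0014] F [0.0804 0.2772 2.3383]
tip F -19.706112220479003 -7.002489591179783
[[23.0, 7.8, 0.0]]
eff [ -0.4858 -43.9448 -31.1257  -0.2417  -0.4097  -0.0018]
top 0.33 lat 0.031391662634260985 0.17260188719937486 z 0.4050320821736369 0.6272995090556944 mid-lat z [0.405  0.6016 0.609  0.6132 0.6163 0.6199 0.6273]
top 0.36 lat 0.03993915456667513 0.1756287623914376 z 0.4064880324827461 0.6012843410446956 mid-lat z [0.4065 0.5743 0.5839 0.5882 0.5912 0.5947]
top 0.39 lat 0.0570998441053249 0.17621187862372348 z 0.5332213928399202 0.5769281835005493 mid-lat z [0.5332 0.5455 0.5526 0.5608 0.5647 0.568  0.5758]
top 0.42 lat 0.057405021011496665 0.1761215278668275 z 0.515014277205378 0.5530120610919572 mid-lat z [0.515  0.5395 0.5411 0.5425 0.5442 0.546  0.5529]
top 0.45 lat 0.05720925416724827 0.1763520454252696 z 0.4337883526678446 0.5353875600202617 mid-lat z [0.4338 0.493  0.5261 0.528  0.5297 0.5314]
top 0.48 lat 0.057439146598289526 0.176125332543794 z 0.41665722727583515 0.5213946402171058 mid-lat z [0.4167 0.4776 0.5126 0.5145 0.5162 
[... 842 characters left out ...]
91035469929 0.4543875847630331 mid-lat z [0.4452 0.4479 0.45   0.4511 0.4522 0.453 ]
scene 0.45 lat 0.17624798456956264 0.1801064627326716 z 0.42959155109259145 0.4583662758079165 mid-lat z [0.4296 0.4371 0.4413 0.4449 0.4493 0.4538 0.4577]
scene 0.48 lat 0.17620625972065032 0.180426807284686 z 0.4143259595677669 0.46206799178676383 mid-lat z [0.4143 0.4254 0.4323 0.4398 0.4475 0.4549]
scene 0.51 lat 0.14307624953230885 0.18499300676140376 z 0.3144370637710164 0.4660921146977793 mid-lat z [0.3144 0.406  0.4201 0.4322 0.4438 0.4544 0.4659]
scene 0.54 lat 0.14852648149850595 0.1859308145927085 z 0.3000614485907101 0.47008454291927004 mid-lat z [0.3001 0.3355 0.3651 0.3975 0.4249 0.4478 0.47  ]
```

View pics/s6.png

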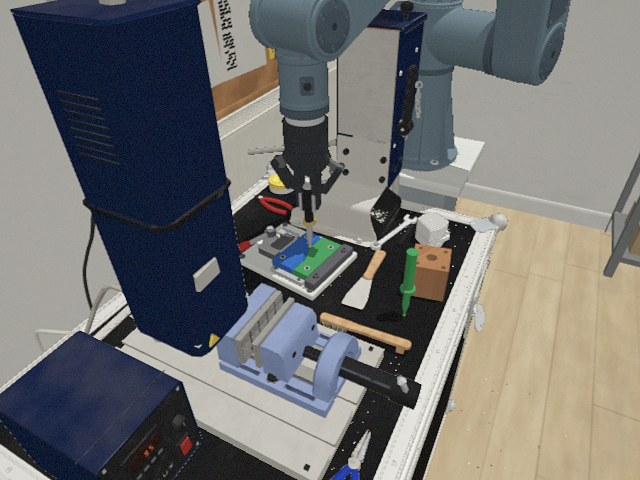

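The scene view shows the pick's point in the groove on the panels near (310,245). The forearm passes just above and to the left of the tower top, which ends near (400,20), with an estimated 1.5–3 cm of clearance. I continue to the near end while watching the joint efforts.

>>> servo_tool(commands=[[[4.1,1.4,0],0,8],[[4.1,1.4,0],0,8],[[4.1,1.4,0],0,8],[[0,0,0],0,8]])

```text
time_s: 21.88
eef_pos: [0.5376, -0.0374, 0.1411]
eef_rot: [-0.0, -0.092, 0.996, -0.0]
wrist_force: [-0.3, -0.8, 2.2]
opening: 0.189
grasp_force: 59.1
```

```bash
cat > s3.py <<'E'
from st import *
p,R=st(); print('eff',np.array(ctrl.get_obs()['joint_efforts']))
x=np.array([.5708,-.0352,-.141]); tip=p+R@[0,0,.113]; d=tip[:2]-x[:2]; c,s=np.cos(x[2]),np.sin(x[2]); print('tip F',1e3*(c*d[0]+s*d[1]),1e3*(-s*d[0]+c*d[1]))
SP=F2W(x,np.array([[-45,-7]])/1000); print(shifts([[*a,p[2]] for a in SP],R,[*tip[:2],p[2]]))
E
python3 s3.py
```

```text
21.875 [ 0.5376 -0.0374  0.1411] [-0.9831 -0.1831  0.0007] F [-0.3351 -0.7839  2.2423]
eff [  0.496  -42.1496 -30.0432   0.3069   0.1034  -0.0073]
tip F -32.638843641218216 -6.876198751871013
[[11.8, 3.8, 0.0]]
```

>>> servo_tool(commands=[[[4.1,1.4,0],0,8],[[4.1,1.4,0],0,8],[[3,1,0],0,8],[[0,0,0],0,8],[[0,0,0],0,8]])

```text
time_s: 22.5
eef_pos: [0.5261, -0.0356, 0.1409]
eef_rot: [-0.001, -0.092, 0.996, 0.0]
wrist_force: [-0.4, -1.0, 1.4]
opening: 0.193
grasp_force: 59.2
```

```bash
python3 s3.py; python3 -c "
from seam import *
w=cam('wrist');x,P,r=seamfit(w,(200,520,5,200),x0=(.5708,-.0352,-.141));print(len(P),x,P[0],P[-1])
print('hole',ctrl.get_obs()['time_s'])"
```

```text
22.5 [ 0.5261 -0.0356  0.1409] [-0.9831 -0.1832  0.001 ] F [-0.4242 -1.0231  1.4184]
eff [  0.6657 -40.7953 -30.0263   0.4515   0.071   -0.0015]
tip F -44.363842017978584 -6.679711014985005
[[0.7, -0.1, 0.0]]Traceback (most recent call last):
  File "<string>", line 3, in <module>
    w=cam('wrist');x,P,r=seamfit(w,(200,520,5,200),x0=(.5708,-.0352,-.141));print(len(P),x,P[0],P[-1])
                         ~~~~~~~^^^^^^^^^^^^^^^^^^^^^^^^^^^^^^^^^^^^^^^^^^^
  File "seam.py", line 20, in seamfit
    r=least_squares(res,x0,loss='soft_l1',f_scale=.0005); return r.x,P,res(r.x)
    return func(*args, **kwargs)
    vector_fun = VectorFunction(
        fun_wrapped,
    ...<6 lines>...
        workers=workers
    )
    self._update_fun()
    ~~~~~~~~~~~~~~~~^^
    self.f = self.fun_wrapped(xp_copy(self.x))
             ~~~~~~~~~~~~~~~~^^^^^^^^^^^^^^^^^
    return np.atleast_1d(self.fun(x))
                         ~~~~~~~~^^^
    return self.f(x, *self.args, **self.kwargs)
           ~~~~~~^^^^^^^^^^^^^^^^^^^^^^^^^^^^^^
  File "seam.py", line 18, in res
    cs,s=np.cos(x[2]),np.sin(x[2]); d=P-x[:2]; f=np.c_[d[:,0]*cs+d[:,1]*s,-d[:,0]*s+d[:,1]*cs]
                                      ~^~~~~~
ValueError: operands could not be broadcast together with shapes (0,) (2,)
```

>>> servo_tool(commands=[[[1.5,0.5,0],0,8],[[0,0,0],0,8],[[0,0,-4],0,8],[[0,0,-20],0,8],[[0,0,-40],0,8],[[0,0,-36],0,8],[[-8.2,45,0],0,8],[[-8.2,45,0],0,8],[[-8.2,45,0],0,8],[[-8.2,45,0],0,8],[[-8.2,44,0],0,8],[[0,0,0],0,8],[[0,0,0],0,8]])

```text
time_s: 24.18
eef_pos: [0.5236, 0.1921, 0.2406]
eef_rot: [-0.001, -0.092, 0.996, -0.0]
wrist_force: [-0.9, -0.4, -1.3]
opening: 0.189
grasp_force: 58.7
```

Run:
```python
from levtop import *
o=ctrl.get_obs(); p,R=tool(); print(o['time_s'],p,R,np.array(o['wrist_force'])); print(shifts([(.524,.192,p[2]),(.524,.192,.1212)],R,p))
w=cam('wrist'); levtop(cam('top'))
# hole: dark disc in block top
for z in (.07,): print('proj hole',proj(w,[.5235,.1915,z]),'tip',proj(w,p+R@[0,0,.113]))
g=w['color'].astype(int).sum(2); u,v=map(int,proj(w,[.5235,.1915,.07]))
hsv=cv2.cvtColor(w['color'],cv2.COLOR_RGB2HSV)
print(g[v-24:v+25:3,u-27:u+28:3])
```

```text
24.175 [0.5236 0.1921 0.2406] [[-0.9829 -0.1839 -0.0015]
 [-0.1839  0.9829 -0.0004]
 [ 0.0016 -0.0001 -1.    ]] [-0.8669 -0.3617 -1.2609]
[[-0.4, -0.2, -0.0], [-0.2, 0.0, 119.4]]
lever [374 192] [387 214] 1.3710363176956217 24.275
proj hole (np.float64(320.43365416492765), np.float64(218.1653485529536)) tip (np.float64(320.82806608015835), np.float64(242.11009870144105))
[[370 380 382 381 371 365 396 415 412 403 406 406 413 421 428 421 418 413
  367]
 [381 375 374 374 372 382 416 420 407 417 403 405 420 425 423 418 415 401
  404]
 [380 374 375 371 376 404 429 415 405 408 407 409 426 425 423 411 410 410
  410]
 [375 382 372 362 399 418 417 405 411 411 411 421 418 420 416 409 403 408
  405]
 [381 378 362 387 405 420 411 410 407 412 414 424 424 417 409 399 409 410
  397]
 [371 371 375 407 428 413 387 251  90  61 132 301 415 413 408 410 409 411
  399]
 [373 365 396 413 419 383 242 183 178 167 184 173 257 407 400 406 405 395
  414]
 [362 389 414 413 406 289 220 205 177 175 176 179 167 323 409 408 394 399
  409]
 [379 408 422 413 390 218 219 219 174 173 172 172 168 211 407 400 397 410
  407]
 [394 415 413 407 395 219 223 219 204 178 174 183 166 218 400 389 407 410
  397]
 [412 412 404 405 392 240 222 214 199 187 178 171 169 269 392 407 411 400
  402]
 [319 245 229 404 399 352 222 216 194 191 183 169 176 344 401 410 403 399
  407]
 [225 231 232 232 412 417 327 212 202 179 179 190 318 397 409 406 393 411
  413]
 [230 229 232 228 235 237 368 378 322 296 325 372 386 404 397 393 397 407
  402]
 [229 232 229 229 239 238 232 317 310 379 410 390 405 407 398 393 407 408
  393]
 [232 230 238 232 234 231 233 225 226 227 278 398 403 401 391 399 408 399
  393]
 [230 231 234 237 233 227 227 225 239 352 291 406 402 397 401 409 397 392
  403]]
```

The hole mouth appears about 1.5–2 mm beyond the current TCP, toward +x. I shift slightly and lower.

>>> servo_tool(commands=[[[-1.3,-0.3,25],0,8],[[0,0,25],0,8],[[0,0,10],0,8],[[0,0,10],0,8],[[0,0,10],0,8],[[0,0,10],0,8]])

```text
time_s: 25.02
eef_pos: [0.5259, 0.1922, 0.1511]
eef_rot: [0.0, -0.092, 0.996, 0.0]
wrist_force: [0.5, 0.5, -0.9]
opening: 0.187
grasp_force: 58.8
```

>>> servo_tool(commands=[[[0,0,10],0,8],[[0,0,8],0,8],[[0,0,6],0,8],[[0,0,3],0,8],[[0,0,0],0,8]])

```text
time_s: 25.65
eef_pos: [0.5255, 0.1922, 0.124]
eef_rot: [-0.0, -0.092, 0.996, -0.0]
wrist_force: [0.2, -0.9, -1.2]
opening: 0.193
grasp_force: 58.8
```

>>> servo_tool(commands=[[[0,0,1.5],0,8],[[0,0,1],0,8],[[0,0,0],0,8]])

```text
time_s: 26.02
eef_pos: [0.5255, 0.1922, 0.1217]
eef_rot: [0.0, -0.092, 0.996, -0.0]
wrist_force: [-0.2, 0.0, -1.0]
opening: 0.189
grasp_force: 58.8
```

>>> servo_tool(commands=[[[0,0,0],0,20],[[0,0,0],0,30],[[0,0,0],0,85],[[0,0,0],0,85],[[0,0,0],0,85],[[0,0,-30],0,85],[[0,0,-45],0,85],[[0,0,-50],0,85],[[0,0,0],0,85]])

```text
time_s: 27.15
eef_pos: [0.5282, 0.1927, 0.2518]
eef_rot: [0.005, -0.092, 0.996, 0.0]
wrist_force: [0.3, -0.4, 0.3]
opening: 0.994
grasp_force: 0.0
```

Run:
```python
from levtop import *
p,R=tool(); print(p)
c=cam('scene'); w=cam('wrist'); levtop(cam('top'))
g=w['color'].astype(int); u,v=map(int,proj(w,[.525,.1915,.148])); m=(g.sum(2)>330)&(np.ptp(g,2)<40); k=np.zeros_like(m); k[v-25:v+26,u-25:u+26]=1; q=np.argwhere(m&k)[:,::-1]; print(u,v,q.mean(0),q.min(0),q.max(0),ray(w,*q.mean(0),.148))
X=pts(c); m=(abs(X[...,0]-.525)<.03)&(abs(X[...,1]-.19)<.03)&(X[...,2]>.08)&(X[...,2]<.165); print('handle top z',np.sort(X[m][:,2])[-5:])
X=pts(w); k=w['z_map'][int(q.mean(0)[1]),int(q.mean(0)[0])]; print('cap z',X[int(q.mean(0)[1]),int(q.mean(0)[0])])
cv2.imwrite('pics/end.png',np.hstack([cv2.resize(c['color'][195:310,380:480],(390,450)),cv2.resize(w['color'][150:320,245:392],(390,450))])[:,:,::-1])
```

```text
[0.5282 0.1927 0.2518]
lever [374 192] [387 214] 1.3705201089085033 27.3
319 244 [321.7949 247.7937] [305 232] [338 263] [0.5267 0.1929 0.148 ]
handle top z [0.1515 0.1515 0.1515 0.1517 0.1519]
cap z [0.5254 0.1923 0.151 ]
```

View pics/end.png

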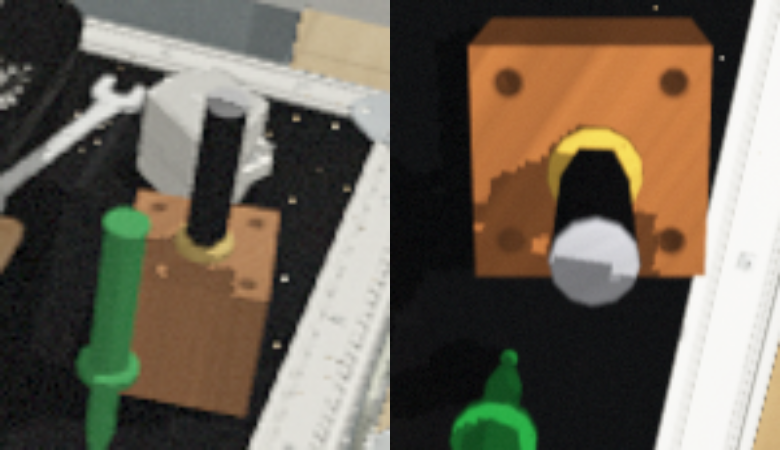

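The pick stands upright in its hole with the flange down, and the lever is unchanged.

```bash
python3 -c "
from bench import ctrl
print(ctrl.hand_in())"
```

```text
the job is handed in; nothing more can be done
None
```

I clamped the joint, drew the pick along the whole seam from far end to near end, stood it back in its hole and handed the job in at about 27 s; no verdict came back, and the main doubt is the lever, which settled near 1.37 rad after two pushes, only just above the 1.35 needed for a firm grip.

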